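# Hang the yellow reorder tag inside the wire bay

## Robot

A 6-joint arm with a two-finger parallel gripper is mounted at the origin on the work surface. World frame = base frame: x ahead of the robot, y to its left, z up, the work surface at z = 0. Lengths are in m, angles in rad, forces in N, time in s.
With the tool pointing down it reaches from about 0.325 to 1 m from the base axis. Payload 5.1 kg.
Tool frame: the origin (TCP) lies between the finger pads; the fingertips stand 19 mm ahead of it and the grasp point (between the pads) is the TCP; x points along the fingers, y is the direction in which the jaws open and shut, and the axes are right-handed (so a half turn about x gives the same grasp; the last joint's range is limited). The gripper opens to 85 mm and grips with 20 to 120 N. Pads are 22 mm wide; open, the fingers measure 114 mm over their backs; the gripper's body (76 mm by 85 mm) begins 54 mm behind the grasp point. The pads swing forward as they close: fully open they stand 13 mm farther back than shut.
Start: joints at [1.14, 0.124, 1.65, -0, 1.367, -0.083], TCP at [0.222, 0.611, 0.25] pointing down, gripper open.
Joint ranges: [-2.61, 2.61], [-1.02, 2.33], [0.03, 2.71], [-1.35, 4.49], [0.32, 2.68], [-2.91, 2.91]. Speed limits (rad/s): [2.57, 2.57, 3.14, 3.14, 3.14, 3.14].

## Interface

Orientations are given as a 3x3 rotation matrix whose columns are the frame's x, y, z axes.
In Python, from workcell import ctrl gives the robot as it stands.
- The arm moves only by the tool step_arm, never from a script. Its arguments are lists of equal length, an entry for each row: "twist": the turn, a rotation vector about the tool's x, y, z in rad, a list of three; "dp": the shift along the tool's x, y, z in mm, a list of three; "fingers": the gripper's target within -1 to 1 (fully open at 1, half-way at 0, shut at -1). A call has 1 to 10 rows; each row shifts and turns the commanded pose from where the row before left it, along the tool's axes as they then stand; what a row does not reach is not made up. A row lasts 1/8 s, in which the tool goes at most 62.5 mm and 10.7 degrees, less where a joint would pass 70% of its speed; a pose out of reach is approached as far as the arm can. A call is refused whole if a number of a shift passes 62.5 or a number of a turn 0.188, either way. A call with a gripper value outside its range is refused whole. The fingers move at their own pace and stop on an object; "force" is the grip in N (left out, the last holds). Time passes only in rows, so rows that do not move let the fingers close. It gives the time, the measured TCP pose, the force and the opening at its end, in the units of the state.
- ctrl.state(): the state, without advancing time (a new reading comes with each control period).
- ctrl.read_camera(name): name is "scene" or "top" or "wrist"; returns (picture, depth): 384x512x3 uint8, red, green, blue; 384x512 float32, m along the optical axis (not along the pixel's ray), 0 where there is no reading.
- ctrl.camera_params(name): a dict with "intrinsics" (3x3 intrinsics, pixels), "rvec" (rotation vector, rad) and "tvec" (3), from world to camera coordinates, as OpenCV has them. Camera axes: x right, y down, z forward; pixel columns grow to the right and rows downward; lengths in m; the calibration is good to about 2 mm. The wrist camera is an equidistant fisheye: a pixel r from the principal point sees the ray r / f radians off the axis. A picture is of the moment at which its call begins: read the wrist's pose just before it. camera_params takes no time and is no camera call; for the wrist camera it gives the pose at the moment of the call.
- ctrl.finish_job(): hands the job in, once; it reports no verdict.
The state is a dict: "time": time; "q": joint angles; "dq": joint speeds; "tau": joint torques, N m; "tcp_pos": TCP position; "eef_rot": TCP orientation; "contact_force": force on the tool from outside, world axes, zero at the start; "ft_torque": the same for the moment, N m; "gripper_width": finger opening in m.
Only numpy, scipy, OpenCV 4.12 (cv2) and the standard library are available. Lean on these libraries where they do the work, as an engineer would, in place of code of your own. Each camera call takes 0.05 s, during which the arm holds its last target. There are 200 camera calls.

## Task

This bay is running low: take the yellow reorder tag from the tag rest and hang it by its wire loop on the red hook inside the low wire bay. The bay's roof and front ledge are low, so slip the tag in under the ledge with its loop end tilted up, lower the loop over the hook and leave the tag hanging still. Leave the green and red tags where they lie.

Things in the scene. Friction and masses are not known exactly. Their poses are not given: they have to be found in the camera images.
- yellow_mid (a point): Centre of the yellow tag's plate: stiff plastic 130 long (x), 36 wide (y), 8 mm thick, 60 g. At its +x end a rigid loop of 5 mm wire in the plate's plane, from x = 65 to 120 mm, its opening 37 wide, x = 65 to 115 mm. Lies level, x roughly away from the robot, underside 30 mm above the table; its near end, x = -65 to -25 mm, overhangs the rest freely (26 mm clear below): pinch across the width there.
- hook (a point): Seat of the red hook (8 mm bar), 242 mm up, where the loop rests. x points into the bay, z up. The hook's upturned end is at x = -18 mm, its top z = +32 mm; behind, it rises to the back rail (x = 80, z = 20 mm). Bay fixed, 260 mm wide, y = 0 its middle; open front at x = -100 mm under a ledge with lower edge z = +38 mm; roof wires' underside z = +91 mm. A tag let go on the hook swings down against a cross rail.
- green_mid (a point): Centre of the plate of the green tag, same shape as the yellow, x towards its loop. The three tags lie side by side about 105 mm apart, in any order, across two wooden rails 30 mm high on a fixed grey base plate 4 mm thick (the tag rest). Leave it where it lies.
- red_mid (a point): Centre of the plate of the red tag, same shape as the yellow, x towards its loop, on the same rest. Leave it where it lies.
Mind the look-alikes: they are no part of the job. What is shaped like the part that bears yellow_mid but black, blue or orange is not meant.

How it is judged:
At the end, for the whole second after the job is handed in: The yellow tag hangs by its loop from the red hook: its plate's centre 95 to 135 mm below the hook's seat and within 50 mm of it sideways, its loop end up, within 20 degrees of vertical, and at rest (slower than 60 mm/s). The green and red tags lie within 30 mm of where they started (horizontal distance between yellow_mid and hook below 0.05 m and z of yellow_mid in the frame of hook between -0.135 and -0.095 m and angle between yellow_mid's own x axis and vertical below 0.35 rad and linear speed of yellow below 0.06 m/s and distance of each of green_mid, red_mid from where it was at the start of the episode below 0.03 m); the robot touches nothing.
It fails at once if the green tag is shoved or carried more than 50 mm from its place (distance of green_mid from where it was at the start of the episode above 0.05 m).
It fails at once if the red tag is shoved or carried more than 50 mm from its place (distance of red_mid from where it was at the start of the episode above 0.05 m).
It also fails if it takes over 50 s, if anything falls off the work surface, if the arm or the gripper's body presses on something with over 40 N, if the wrist force passes 120 N, or if a joint passes its speed limit or range.

## Working session

There is one attempt and no reset: what is moved stays moved. The work goes in short steps, Python scripts to look and compute and a tool call to move; the robot and the scene stay as the last step left them, time stands still between calls to the robot, and variables do not carry over. Pictures are saved under pics/ and viewed, about 8 in all and at most 12, crops included, and the job is handed in when it is done.

Besides the shell and the picture viewer there is one more tool, called after "Request:" by a JSON object that holds its "op" and its "data". step_arm: Moves the arm, as the interface text tells. Its arguments: {"type":"object","properties":{"twist":{"type":"array"},"dp":{"type":"array"},"fingers":{"type":"array"},"force":{"type":"number"}},"required":["twist","dp","fingers"]}

```bash
mkdir -p pics; ls; cat > h.py <<'E'
import numpy as np, cv2
from workcell import ctrl
def cam(n):
    p=ctrl.camera_params(n); K=np.array(p["intrinsics"]); R=cv2.Rodrigues(np.array(p["rvec"],float))[0]; t=np.array(p["tvec"],float).ravel()
    return K,R,t
def grab(n):
    c=cam(n); im,d=ctrl.read_camera(n); np.savez(f"{n}.npz",im=im,d=d,K=c[0],R=c[1],t=c[2]); return im,d
def px(n,u,v,z=None):
    f=np.load(n+".npz"); K,R,t,d=f["K"],f["R"],f["t"],f["d"]
    r=np.array([(u-K[0,2])/K[0,0],(v-K[1,2])/K[1,1],1.])
    if z is None: return R.T@(r*d[int(v),int(u)]-t)
    o=-R.T@t; w=R.T@r; return o+w*(z-o[2])/w[2]
def cloud(n):
    f=np.load(n+".npz"); K,R,t,d=f["K"],f["R"],f["t"],f["d"]
    v,u=np.mgrid[:384,:512]; r=np.stack([(u-K[0,2])/K[0,0],(v-K[1,2])/K[1,1],u*0+1.],-1)*d[...,None]
    return (r-t)@R
E
python3 - <<'E'
from h import *
for n in("scene","top"):
    im,d=grab(n); cv2.imwrite(f"pics/{n}1.png",cv2.resize(im[...,::-1],(800,600),interpolation=cv2.INTER_CUBIC))
    c=cam(n); print(n,c[0].round(1).tolist(),(-c[1].T@c[2]).round(3))
s=ctrl.state();print(s["time"],s["tcp_pos"],np.round(s["eef_rot"],3).tolist(),s["gripper_width"])
E
```

```text
pics
scene [[461.5, 0.0, 256.1], [0.0, 461.5, 187.5], [0.0, 0.0, 1.0]] [1.253 0.455 1.032]
top [[409.2, 0.0, 257.8], [0.0, 409.2, 195.8], [0.0, 0.0, 1.0]] [ 0.441 -0.171  1.162]
0.1 [0.22135858 0.61060493 0.24918894] [[-0.001, 0.341, 0.94], [-0.002, 0.94, -0.341], [-1.0, -0.002, -0.0]] 0.08528283178394633
```

View pics/scene1.png

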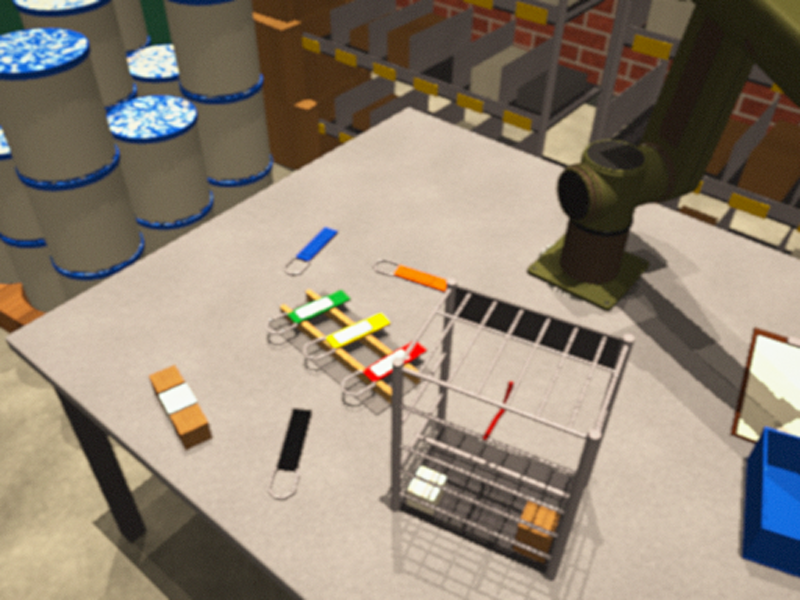

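View pics/top1.png

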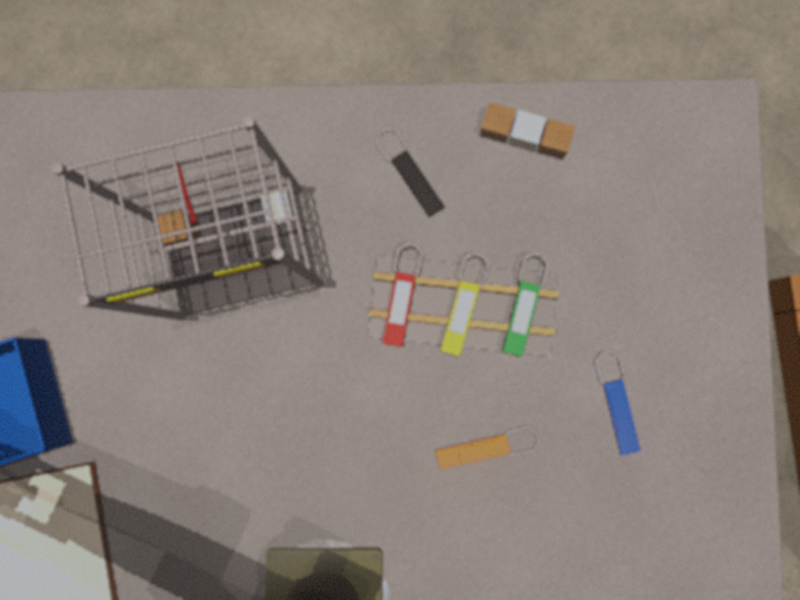

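The scene picture shows yellow between green and red, and the bay with its red hook at about (500,410). In the top picture (800 px), the yellow plate runs from (453,353) to (472,283), the red hook from (193,222) at the tip to (179,163), and the ledge from (90,300) to (278,255).

```bash
python3 - <<'E'
from h import *
f=np.load("top.npz"); hsv=cv2.cvtColor(f["im"],cv2.COLOR_RGB2HSV)
s=.64
# tag box from ends, z=.038
for n,a,b in(("Y",(453,353),(472,283)),("loopY",(462,318),(477,254)),("R",(394,345),(406,273)),("G",(514,354),(530,283))):
    A=px("top",a[0]*s,a[1]*s,.038);B=px("top",b[0]*s,b[1]*s,.038);print(n,A.round(4),B.round(4),((A+B)/2).round(4),np.degrees(np.arctan2(*(B-A)[[1,0]])).round(1))
h=hsv[...,0];m=((h>20)&(h<34)&(hsv[...,1]>110)&(hsv[...,2]>90)).astype(np.uint8);m[:, :250]=0
v,u=np.nonzero(m);P=np.array([px("top",a,b,.038) for a,b in zip(u,v)]);
c=np.stack([u,v],1).astype(np.float32);print("yrect",cv2.minAreaRect(P[:,:2].astype(np.float32)),len(u))
for n in("top","scene"):
    f=np.load(n+".npz");hsv=cv2.cvtColor(f["im"],cv2.COLOR_RGB2HSV);h=hsv[...,0]
    m=((h<8)|(h>172))&(hsv[...,1]>130)&(hsv[...,2]>60)
    if n=="top": m[:,200:]=0;m[180:]=0
    else: m[:, :300]=0;m[:, 340:]=0;m[:235]=0;m[290:]=0
    C=cloud(n);v,u=np.nonzero(m);o=np.argsort(v)
    print(n,len(v))
    for i in o[::max(1,len(o)//25)]:print(u[i],v[i],C[v[i],u[i]].round(3))
C=cloud("top")
for u,v in((250,124),(63,170),(85,300),(278,255),(110,295),(240,266)):
    print(u,v,C[int(v*s),int(u*s)].round(3))
E
```

```text
Y [ 0.4442 -0.2306  0.038 ] [ 0.567  -0.2656  0.038 ] [ 0.5056 -0.2481  0.038 ] -15.9
loopY [ 0.5054 -0.2471  0.038 ] [ 0.6185 -0.2752  0.038 ] [ 0.5619 -0.2611  0.038 ] -13.9
R [ 0.4589 -0.1273  0.038 ] [ 0.5859 -0.1493  0.038 ] [ 0.5224 -0.1383  0.038 ] -9.8
G [ 0.4417 -0.3368  0.038 ] [ 0.566  -0.3673  0.038 ] [ 0.5039 -0.3521  0.038 ] -13.8
yrect ((0.5190677642822266, -0.2879502773284912), (0.12188251316547394, 0.23589055240154266), 16.370342254638672) 265
top 77
115 110 [0.708 0.173 0.262]
115 113 [0.701 0.173 0.261]
116 115 [0.698 0.173 0.257]
117 117 [0.693 0.17  0.256]
117 119 [0.688 0.17  0.257]
117 121 [0.684 0.17  0.257]
118 122 [0.682 0.168 0.256]
118 124 [0.676 0.167 0.258]
119 125 [0.675 0.166 0.254]
120 126 [0.673 0.165 0.252]
119 128 [0.669 0.168 0.25 ]
120 129 [0.668 0.166 0.247]
120 131 [0.662 0.165 0.249]
121 132 [0.66  0.163 0.249]
121 133 [0.659 0.165 0.243]
122 134 [0.657 0.163 0.243]
123 135 [0.654 0.16  0.244]
123 136 [0.652 0.161 0.242]
123 137 [0.65  0.16  0.243]
122 138 [0.648 0.163 0.242]
122 139 [0.645 0.163 0.242]
125 139 [0.697 0.238 0.01 ]
124 140 [0.6
[... 470 characters left out ...]
1]
319 265 [0.667 0.167 0.25 ]
318 266 [0.675 0.169 0.255]
316 267 [0.682 0.168 0.258]
319 267 [0.675 0.172 0.254]
317 268 [0.679 0.17  0.253]
316 269 [0.688 0.172 0.26 ]
315 270 [0.69  0.171 0.257]
314 271 [0.696 0.172 0.261]
313 272 [0.699 0.172 0.261]
316 272 [0.695 0.176 0.26 ]
315 273 [0.698 0.176 0.26 ]
314 274 [0.704 0.177 0.263]
312 275 [0.708 0.175 0.263]
311 276 [0.714 0.176 0.266]
314 276 [0.708 0.18  0.263]
313 277 [0.711 0.18  0.262]
312 278 [0.717 0.18  0.265]
311 279 [0.721 0.181 0.266]
310 280 [0.723 0.18  0.264]
250 124 [0.747 0.049 0.345]
63 170 [0.69  0.299 0.343]
85 300 [0.515 0.262 0.346]
278 255 [0.571 0.012 0.348]
110 295 [0.524 0.233 0.339]
240 266 [0.56  0.065 0.33 ]
```

Request:
{"op": "step_arm", "data": {"twist": [[-0.094,0,0],[0,0,0],[0,0,0],[0,0,0],[0,0,0],[0,0,0],[0,0,0],[0,0,0],[0,0,0]], "dp": [[0,0,0],[0,-48,28],[0,-48,28],[0,-48,28],[0,-48,28],[0,-48,28],[0,-48,28],[0,-48,28],[0,-48,28]], "fingers": [1,1,1,1,1,1,1,1,1]}}

```text
time: 1.23
tcp_pos: [0.3418, 0.1814, 0.25]
eef_rot: [[0.0, 0.25, 0.968], [-0.0, 0.968, -0.25], [-1.0, 0.0, 0.0]]
contact_force: [0.7, 1.3, 0.3]
gripper_width: 0.0855
```

Request:
{"op": "step_arm", "data": {"twist": [[0,0,0],[0,0,0],[0,0,0],[0,0,0],[0,0,0],[0,0,0],[0,0,0],[0,0,0],[0,0,0]], "dp": [[0,-48,28],[0,-48,28],[0,-48,28],[0,-48,28],[0,-48,28],[0,-48,28],[0,-48,28],[0,-40,25],[0,0,0]], "fingers": [1,1,1,1,1,1,1,1,1]}}

```text
time: 2.35
tcp_pos: [0.4615, -0.2387, 0.2494]
eef_rot: [[-0.002, 0.255, 0.967], [0.001, 0.967, -0.255], [-1.0, 0.0, -0.002]]
contact_force: [-0.4, 0.5, 0.6]
gripper_width: 0.0855
```

```bash
python3 - <<'E'
from h import *
im,d=grab("wrist"); cv2.imwrite("pics/w1.png",cv2.resize(im[...,::-1],(800,600),interpolation=cv2.INTER_CUBIC))
print(cam("wrist"),d[192,256],ctrl.state()["q"])
E
```

```text
(array([[297.31863964,   0.        , 257.1671791 ],
       [  0.        , 297.31863964, 191.6355023 ],
       [  0.        ,   0.        ,   1.        ]]), array([[ 0.25286994,  0.96749862,  0.0017922 ],
       [ 0.92435117, -0.24213893,  0.2948621 ],
       [ 0.28571264, -0.07290514, -0.95553813]]), array([ 0.11174672, -0.522641  ,  0.22995202])) 0.3513282 [-5.78723096e-01 -1.69004190e-01  1.93962356e+00  2.25642110e-04
  1.37315771e+00 -1.89356888e+00]
```

View pics/w1.png

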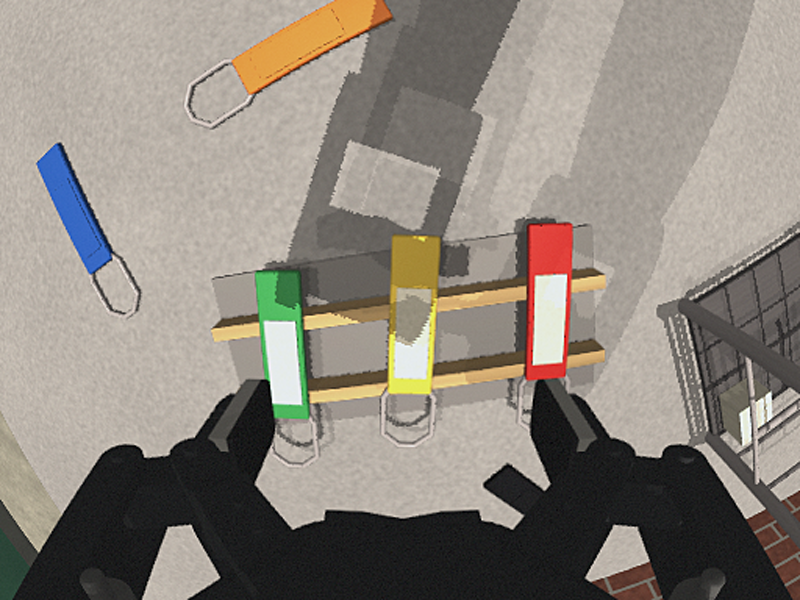

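The wrist picture shows the yellow plate with corners at (392,237), (440,237), (434,393) and (389,393). Green is on its left and red on its right.

```bash
python3 - <<'E'
from h import *
f=np.load("wrist.npz");K,R,t=f["K"],f["R"],f["t"]
def w(u,v,z):
    x=np.array([(u*.64-K[0,2])/K[0,0],(v*.64-K[1,2])/K[1,1]]);r=np.hypot(*x)
    c=np.append(x/r*np.sin(r),np.cos(r));o=-R.T@t;q=R.T@c;return o+q*(z-o[2])/q[2]
P=[w(*p,.038) for p in((392,237),(440,237),(434,393),(389,393))]
a=(P[0]+P[1])/2;b=(P[2]+P[3])/2;m=(a+b)/2;x=(b-a)/np.linalg.norm(b-a)
print(np.round(P,4),m,np.linalg.norm(b-a),np.degrees(np.arctan2(x[1],x[0])))
g=m-.045*x;g[2]=.035
s=ctrl.state();print("grasp",g,"tool delta",np.array(s["eef_rot"]).T@(g-s["tcp_pos"])*1e3)
E
```

```text
[[ 0.4418 -0.24    0.038 ]
 [ 0.4506 -0.206   0.038 ]
 [ 0.5741 -0.2401  0.038 ]
 [ 0.5646 -0.2757  0.038 ]] [ 0.5078009  -0.24043275  0.038     ] 0.12799236867538555 -15.822391211181923
grasp [ 0.46450589 -0.22816322  0.035     ] tool delta [214.40731086   9.40667353   1.35347326]
```

Request:
{"op": "step_arm", "data": {"twist": [[0.018,0,0],[0,0,0],[0,0,0],[0,0,0],[0,0,0],[0,0,0],[0,0,0],[0,0,0],[0,0,0],[0,0,0]], "dp": [[40,8,1],[50,0,0],[50,0,0],[40,0,0],[25,0,0],[9,0,0],[0,0,0],[0,0,0],[0,0,0],[0,0,0]], "fingers": [1,1,1,1,1,1,1,-1,-1,-1], "force": 60}}

```text
time: 3.65
tcp_pos: [0.465, -0.2292, 0.0373]
eef_rot: [[0.001, 0.269, 0.963], [-0.001, 0.963, -0.269], [-1.0, -0.0, 0.002]]
contact_force: [-1.4, 1.3, 4.2]
gripper_width: 0.0346
```

Request:
{"op": "step_arm", "data": {"twist": [[0,0,0],[0,0,0],[0,0,0],[0,0,0]], "dp": [[0,0,0],[0,0,0],[0,0,0],[0,0,0]], "fingers": [-1,-1,-1,-1]}}

```text
time: 4.15
tcp_pos: [0.465, -0.2291, 0.0372]
eef_rot: [[0.001, 0.268, 0.963], [-0.001, 0.963, -0.268], [-1.0, -0.0, 0.001]]
contact_force: [-1.5, 2.2, 6.2]
gripper_width: 0.0342
```

Request:
{"op": "step_arm", "data": {"twist": [[0,0,0],[0,0,0],[0,0,0],[0,0,0],[-0.167,0,0],[-0.167,0,0],[-0.166,0,0],[0,-0.175,0],[0,-0.175,0],[0,-0.174,0]], "dp": [[-15,0,0],[-35,0,0],[-45,0,0],[-35,0,0],[0,0,-15],[0,0,-15],[0,0,-15],[0,0,0],[0,0,0],[0,0,0]], "fingers": [-1,-1,-1,-1,-1,-1,-1,-1,-1,-1]}}

```text
time: 5.4
tcp_pos: [0.4202, -0.2242, 0.1675]
eef_rot: [[0.493, -0.227, 0.84], [0.112, 0.974, 0.197], [-0.863, -0.003, 0.506]]
contact_force: [-0.2, 1.2, -1.2]
gripper_width: 0.0351
```

Request:
{"op": "step_arm", "data": {"twist": [[0,0,0]], "dp": [[0,0,0]], "fingers": [-1]}}

```text
time: 5.52
tcp_pos: [0.4179, -0.2241, 0.1648]
eef_rot: [[0.485, -0.223, 0.845], [0.113, 0.975, 0.192], [-0.867, 0.002, 0.498]]
contact_force: [-0.6, 0.4, 0.2]
gripper_width: 0.0343
```

```bash
cat >> h.py <<'E'
b=np.radians(12.9); bx=np.array([np.cos(b),np.sin(b),0]); by=np.array([-np.sin(b),np.cos(b),0]); H=np.array([.6465,.1605,.242])
def bay(p): p=np.asarray(p)-H; return np.array([p@bx,p@by,p[2]])*1e3
def unbay(q): q=np.asarray(q)/1e3; return H+bx*q[0]+by*q[1]+np.array([0,0,q[2]])
def togo(q,yaw=0,a=None):
    s=ctrl.state();R=np.array(s["eef_rot"]);p=np.array(s["tcp_pos"])
    print("tcp bay",bay(p).round(1),"t",round(s["time"],2),"tagx in bay",(R[:,2]@bx).round(3),(R[:,2]@by).round(3),R[2,2].round(3), "tagy",(R[:,1]@bx).round(3),R[2,1].round(3))
    print("tool delta",(R.T@(unbay(q)-p)*1e3).round(1))
E
python3 - <<'E'
from h import *
togo((-265,-200,-71)); togo((-265,0,-71))
im,d=grab("wrist"); cv2.imwrite("pics/w2.png",cv2.resize(im[...,::-1],(800,600),interpolation=cv2.INTER_CUBIC))
print(ctrl.state()["q"].round(2) if hasattr(ctrl.state()["q"],"round") else ctrl.state()["q"])
E
```

```text
tcp bay [-308.6 -323.8  -77.2] t 5.53 tagx in bay 0.867 -0.001 0.498 tagy 0.0 0.002
tool delta [ 16.6 123.8  40.8]
tcp bay [-308.6 -323.8  -77.2] t 5.53 tagx in bay 0.867 -0.001 0.498 tagy 0.0 0.002
tool delta [ 17.  323.8  40.5]
[-0.85 -0.4   2.32  0.54  1.02 -2.89]
```

View pics/w2.png

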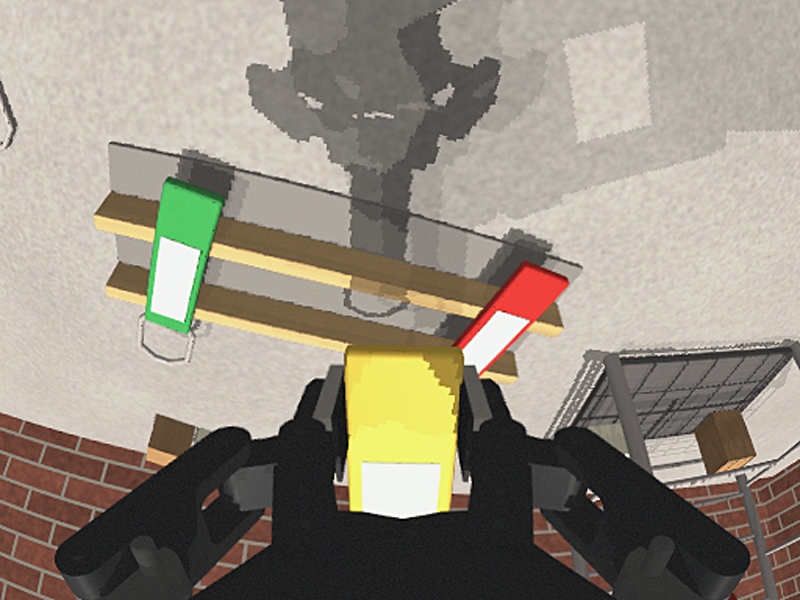

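The tag is held square: the yellow plate sits between the pads at (345–460, 350), and green and red are undisturbed. Next I move sideways to the bay front.

Request:
{"op": "step_arm", "data": {"twist": [[0,0,0],[0,0,0],[0,0,0],[0,0,0],[0,0,0],[0,0,0],[0,0,0],[0,0,0]], "dp": [[3,30,5],[2,50,5],[2,50,5],[2,50,5],[2,50,4],[2,50,4],[2,44,2],[0,0,0]], "fingers": [-1,-1,-1,-1,-1,-1,-1,-1]}}

```text
time: 6.58
tcp_pos: [0.3788, 0.1034, 0.1699]
eef_rot: [[0.487, -0.237, 0.841], [0.118, 0.972, 0.205], [-0.865, -0.001, 0.501]]
contact_force: [-0.2, -0.0, -1.2]
gripper_width: 0.0347
```

```bash
python3 - <<'E'
from h import *
togo((-200,0,-71)); togo((-135,0,-33)); print(np.round(ctrl.state()["q"],2))
im,d=grab("scene"); cv2.imwrite("pics/s2.png",cv2.resize(im[110:350,180:500,::-1],(800,600),interpolation=cv2.INTER_CUBIC))
E
```

```text
tcp bay [-273.7    4.1  -72.1] t 6.58 tagx in bay 0.865 0.013 0.501 tagy -0.014 -0.001
tool delta [35.9 -5.1 64.3]
tcp bay [-273.7    4.1  -72.1] t 6.58 tagx in bay 0.865 0.013 0.501 tagy -0.014 -0.001
tool delta [ 35.6  -6.  139.6]
[ 0.08 -0.86  2.57  0.1   0.92 -1.77]
```

View pics/s2.png

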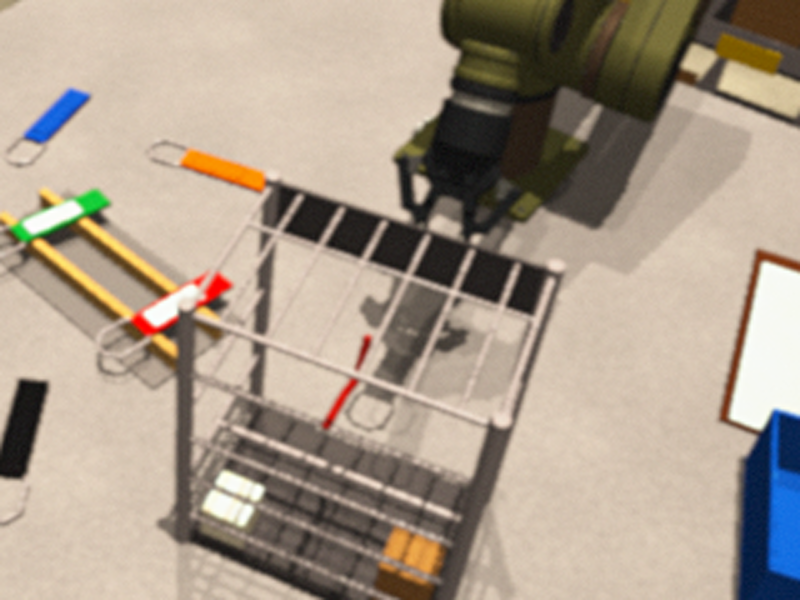

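Tag and gripper are in front of the ledge, around (440,215), well lined up with the hook at (325–370, 340–425). I slip it in under the ledge.

Request:
{"op": "step_arm", "data": {"twist": [[0,0,0],[0,0,0],[0,0,0],[0,0,0],[0,0,0]], "dp": [[9,-1,16],[9,-2,16],[9,-1,16],[9,-1,16],[0,0,0]], "fingers": [-1,-1,-1,-1,-1]}}

```text
time: 7.25
tcp_pos: [0.4534, 0.1092, 0.1697]
eef_rot: [[0.487, -0.223, 0.844], [0.111, 0.975, 0.194], [-0.866, -0.001, 0.499]]
contact_force: [-0.2, -0.7, -0.5]
gripper_width: 0.0344
```

```bash
python3 - <<'E'
from h import *
togo((-175,0,-33)); togo((-135,0,-30))
im,d=grab("scene"); cv2.imwrite("pics/s3.png",cv2.resize(im[175:295,270:430,::-1],(800,600),interpolation=cv2.INTER_CUBIC))
im,d=grab("top"); 
E
```

```text
tcp bay [-199.6   -6.9  -72.3] t 7.25 tagx in bay 0.866 0.0 0.499 tagy -0.0 -0.001
tool delta [-21.7   6.9  41. ]
tcp bay [-199.6   -6.9  -72.3] t 7.25 tagx in bay 0.866 0.0 0.499 tagy -0.0 -0.001
tool delta [-4.4  6.9 77.1]
```

View pics/s3.png

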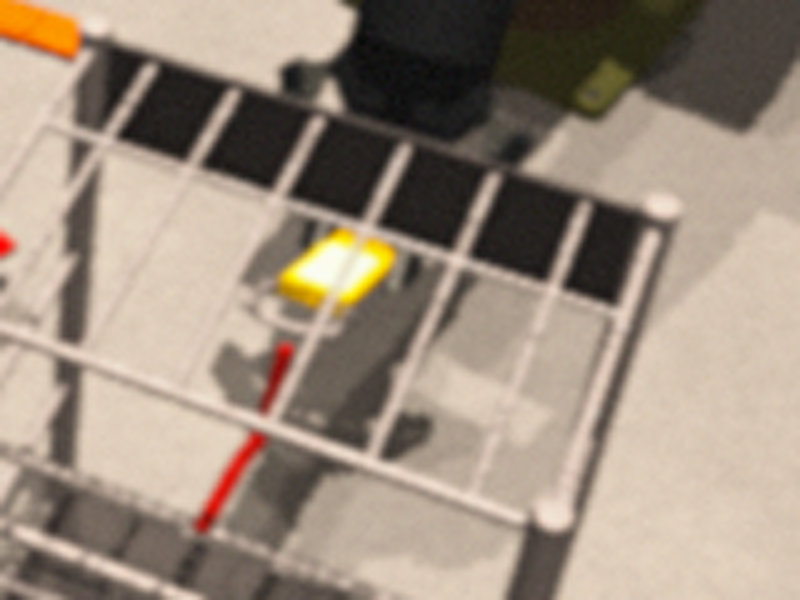

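The yellow plate (280–395, 230–310) is under the ledge, with the loop around (250–345, 280–335) just before the hook tip at (285,348). I check this against the projected model.

```bash
cat >> h.py <<'E'
def overlay(out,n="scene",box=(175,295,270,430),g=-45):
    im,d=grab(n); K,R,t=cam(n); s=ctrl.state(); T=np.array(s["eef_rot"]);p=np.array(s["tcp_pos"])
    y0,y1,x0,x1=box; k=800/(x1-x0); I=cv2.resize(im[y0:y1,x0:x1,::-1],None,fx=k,fy=k,interpolation=cv2.INTER_CUBIC)
    def pr(P): q=cv2.projectPoints(np.array(P,float),cv2.Rodrigues(R)[0],t,K,None)[0][:,0]; return np.int32((q-[x0,y0]+.5)*k)
    tag=lambda x,y:p+T[:,2]*(x-g)/1e3+T[:,1]*y/1e3
    for q,c in(([tag(65,-18),tag(65,18),tag(-25,18),tag(-25,-18)],(255,0,0)),([tag(65,-21),tag(105,-21),tag(117,-8),tag(117,8),tag(105,21),tag(65,21)],(255,0,255)),([unbay((-18,0,32)),unbay((-18,0,5)),unbay((0,0,-2)),unbay((80,0,20))],(0,255,0))):
        cv2.polylines(I,[pr(q)],False,c,2)
    cv2.imwrite(out,I)
E
python3 - <<'E'
from h import *
overlay("pics/o1.png")
E
```

```text
(no output)
```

View pics/o1.png

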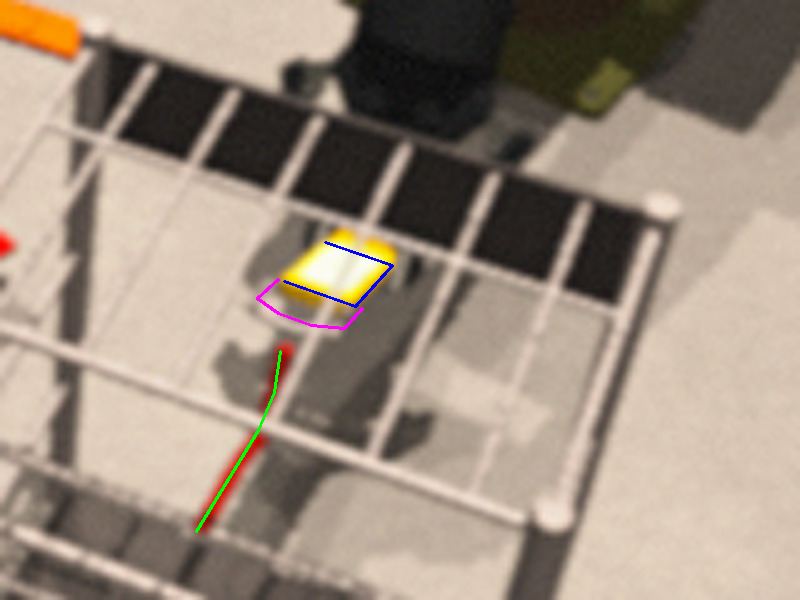

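The model agrees to within about 5 mm. In the image the real loop lies about 5 mm to the right (bay −y) of the model and the hook about 2 mm to the left. So I shift y by +12 while raising the loop.

Request:
{"op": "step_arm", "data": {"twist": [[0,0,0],[0,0,0],[0,0,0],[0,0,0]], "dp": [[-9,4,13],[-9,4,13],[-8,4,12],[0,0,0]], "fingers": [-1,-1,-1,-1]}}

```text
time: 7.9
tcp_pos: [0.47, 0.1277, 0.2134]
eef_rot: [[0.49, -0.227, 0.841], [0.114, 0.974, 0.197], [-0.864, -0.0, 0.503]]
contact_force: [-0.5, 0.3, -1.2]
gripper_width: 0.0346
```

```bash
python3 - <<'E'
from h import *
togo((-138,5,-30))
overlay("pics/o2.png")
E
```

```text
tcp bay [-179.4    7.4  -28.6] t 7.9 tagx in bay 0.864 0.004 0.503 tagy -0.004 -0.0
tool delta [22.  -2.6 35.1]
```

View pics/o2.png

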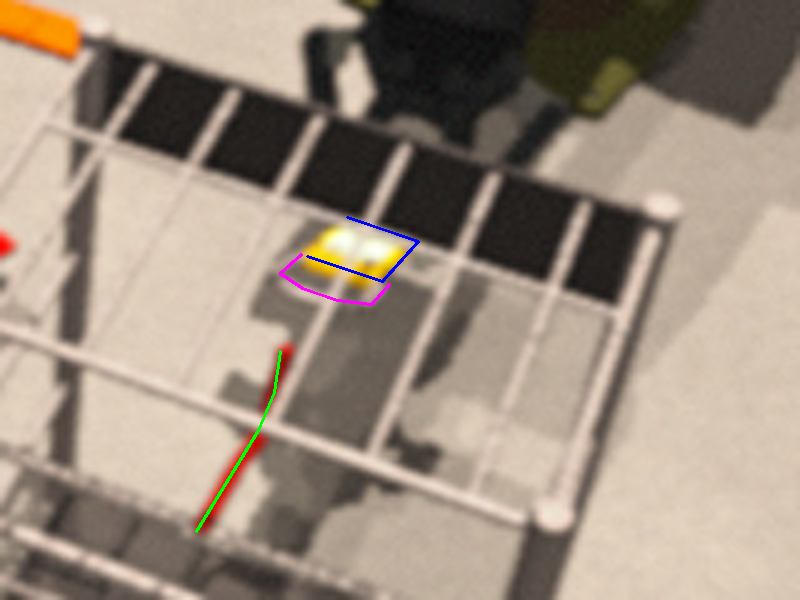

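Loop and hook now line up to about 2 mm sideways. I go over the tip, then lower.

Request:
{"op": "step_arm", "data": {"twist": [[0,0,0],[0,0,0],[0,0,0],[0,0,0]], "dp": [[8,-1,12],[7,0,12],[7,0,11],[0,0,0]], "fingers": [-1,-1,-1,-1]}}

```text
time: 8.45
tcp_pos: [0.509, 0.1353, 0.2081]
eef_rot: [[0.485, -0.226, 0.844], [0.113, 0.974, 0.196], [-0.867, 0.0, 0.498]]
contact_force: [0.1, -0.2, -1.2]
gripper_width: 0.0344
```

Request:
{"op": "step_arm", "data": {"twist": [[0,0,0],[0,0,0],[0,0,0],[0,0,0]], "dp": [[8,0,-5],[8,0,-5],[8,0,-4],[0,0,0]], "fingers": [-1,-1,-1,-1]}}

```text
time: 8.95
tcp_pos: [0.5082, 0.1351, 0.1797]
eef_rot: [[0.485, -0.226, 0.845], [0.113, 0.974, 0.196], [-0.867, 0.0, 0.498]]
contact_force: [-0.4, 1.1, -1.3]
gripper_width: 0.0347
```

```bash
python3 - <<'E'
from h import *
togo((-140,6,-77))
overlay("pics/o3.png")
E
```

```text
tcp bay [-140.4    6.2  -62.3] t 8.95 tagx in bay 0.867 0.003 0.498 tagy -0.003 0.0
tool delta [13.  -0.2 -6.9]
```

View pics/o3.png

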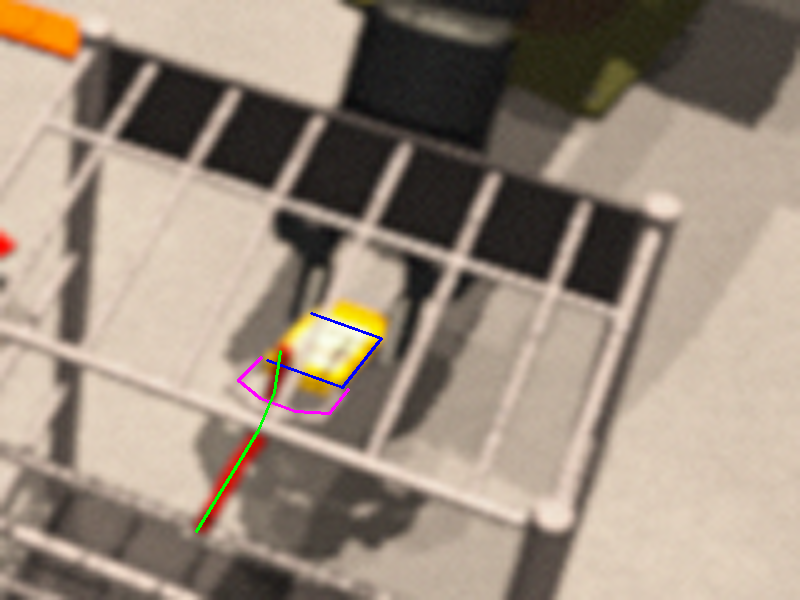

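The hook tip (285,350) now rises through the loop, whose outline spans about (230–340, 350–412). No contact force yet. I lower the last 15 mm and then swing the tag down about the seat.

Request:
{"op": "step_arm", "data": {"twist": [[0,0,0],[0,0,0],[0,0,0],[0,0,0]], "dp": [[4,-1,-2],[4,-1,-2],[4,-1,-3],[0,0,0]], "fingers": [-1,-1,-1,-1]}}

```text
time: 9.5
tcp_pos: [0.5095, 0.1322, 0.1668]
eef_rot: [[0.487, -0.226, 0.844], [0.113, 0.974, 0.196], [-0.866, 0.0, 0.5]]
contact_force: [0.9, 0.6, -1.2]
gripper_width: 0.0346
```

```bash
python3 - <<'E'
from h import *
togo((-140,3,-77)); s=ctrl.state(); print(s["contact_force"],np.round(s["q"],2))
E
```

```text
tcp bay [-139.9    3.   -75.2] t 9.5 tagx in bay 0.866 0.002 0.5 tagy -0.003 0.0
tool delta [ 1.5 -0.  -1. ]
[ 0.85702175  0.59992962 -1.15859925] [ 0.13 -0.37  2.3   0.08  0.69 -1.72]
```

Request:
{"op": "step_arm", "data": {"twist": [[0,-0.0875,0],[0,-0.0875,0],[0,0,0]], "dp": [[14,0,0.6],[14,0,0.6],[0,0,0]], "fingers": [-1,-1,-1]}}

```text
time: 9.88
tcp_pos: [0.524, 0.1358, 0.1426]
eef_rot: [[0.624, -0.226, 0.748], [0.145, 0.974, 0.173], [-0.768, 0.0, 0.641]]
contact_force: [0.1, -0.1, 0.1]
gripper_width: 0.0346
```

```bash
python3 - <<'E'
from h import *
togo((-124,3,-100)); s=ctrl.state(); print(s["contact_force"],np.round(s["q"],2))
E
```

```text
tcp bay [-124.9    3.2  -99.4] t 9.88 tagx in bay 0.768 0.002 0.641 tagy -0.003 0.0
tool delta [ 1.  -0.2  0.3]
[ 0.12340135 -0.12152598  0.07244081] [ 0.12 -0.36  2.38  0.16  0.43 -1.8 ]
```

The wrist joint q5 is near its limit, so I release at 40° tilt; the tag should drop out along the fingers.

Request:
{"op": "step_arm", "data": {"twist": [[0,0,0],[0,0,0],[0,0,0],[0,0,0],[0,0,0],[0,0,0],[0,0,0]], "dp": [[0,0,0],[0,0,0],[0,0,0],[0,0,0],[-20,0,-5],[-30,0,-10],[0,0,0]], "fingers": [1,1,1,1,1,1,1]}}

```text
time: 10.75
tcp_pos: [0.4829, 0.1261, 0.1751]
eef_rot: [[0.63, -0.226, 0.743], [0.146, 0.974, 0.173], [-0.763, -0.001, 0.647]]
contact_force: [0.4, -0.3, -0.5]
gripper_width: 0.0858
```

```bash
python3 - <<'E'
from h import *
s=ctrl.state();print(bay(s["tcp_pos"]))
im,d=grab("scene"); cv2.imwrite("pics/f1.png",cv2.resize(im[160:340,250:490,::-1],(800,600),interpolation=cv2.INTER_CUBIC))
E
```

```text
[-167.12200853    2.9532229   -66.86577854]
```

View pics/f1.png

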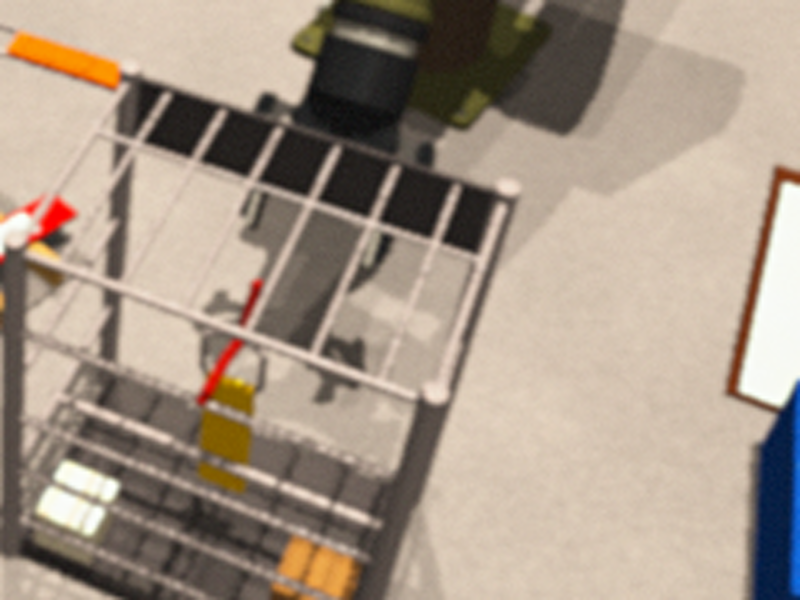

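The tag hangs by its loop on the hook, with the loop at (230,360) and the plate below at (200–255, 375–490). I back off, let it settle and check its tilt and speed.

Request:
{"op": "step_arm", "data": {"twist": [[0,0,0],[0,0,0],[0,0,0],[0,0,0],[0,0,0],[0,0,0],[0,0,0],[0,0,0],[0,0,0],[0,0,0]], "dp": [[-20,0,-20],[-10,0,-20],[0,0,0],[0,0,0],[0,0,0],[0,0,0],[0,0,0],[0,0,0],[0,0,0],[0,0,0]], "fingers": [1,1,1,1,1,1,1,1,1,1]}}

```text
time: 12.05
tcp_pos: [0.4342, 0.1148, 0.1704]
eef_rot: [[0.627, -0.226, 0.746], [0.146, 0.974, 0.173], [-0.765, -0.0, 0.644]]
contact_force: [-0.8, -0.8, -0.6]
gripper_width: 0.0855
```

Request:
{"op": "step_arm", "data": {"twist": [[0,0,0],[0,0,0],[0,0,0],[0,0,0],[0,0,0],[0,0,0],[0,0,0],[0,0,0],[0,0,0],[0,0,0]], "dp": [[0,0,0],[0,0,0],[0,0,0],[0,0,0],[0,0,0],[0,0,0],[0,0,0],[0,0,0],[0,0,0],[0,0,0]], "fingers": [1,1,1,1,1,1,1,1,1,1]}}

```text
time: 13.3
tcp_pos: [0.4342, 0.1148, 0.1704]
eef_rot: [[0.627, -0.226, 0.746], [0.146, 0.974, 0.173], [-0.766, -0.0, 0.643]]
contact_force: [-0.3, 0.2, -0.7]
gripper_width: 0.0854
```

```bash
python3 - <<'E'
from h import *
for k in range(3):
    im,d=grab("scene"); hsv=cv2.cvtColor(im,cv2.COLOR_RGB2HSV);h=hsv[...,0]
    m=(h>18)&(h<34)&(hsv[...,1]>120); m[:270]=0;m[312:]=0;m[:,:305]=0;m[:,330:]=0
    P=np.array([bay(p) for p in cloud("scene")[m]]);P=P[(abs(P[:,0])<60)&(P[:,2]<-30)]
    c=np.median(P,0);v=np.linalg.svd(P-P.mean(0),full_matrices=False)[2][0]
    print(len(P),c.round(1),P.min(0).round(),P.max(0).round(),v.round(2))
f=np.load("top.npz")
grab("top")
im=np.load("scene.npz")["im"]; cv2.imwrite("pics/f2.png",cv2.resize(im[140:380,100:420,::-1],(800,600),interpolation=cv2.INTER_CUBIC))
print(ctrl.state()["contact_force"])
E
```

```text
329 [  -2.5    3.2 -110.5] [ -49.  -26. -233.] [  6.  21. -47.] [-0.09 -0.02 -1.  ]
332 [  -2.8    3.  -112.5] [ -49.  -26. -232.] [  4.  21. -48.] [0.1  0.03 0.99]
328 [  -2.6    3.  -112.6] [ -47.  -25. -234.] [  4.  20. -48.] [-0.1  -0.02 -0.99]
[-0.56436902 -0.23836621 -0.151812  ]
```

View pics/f2.png

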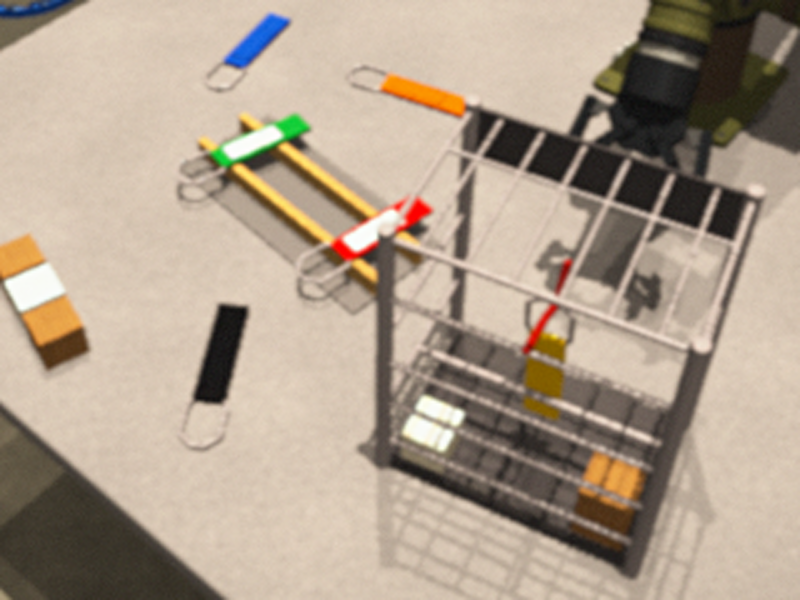

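The tag hangs still on the hook, with its plate at (525–565, 335–415). Green and red are still on the rest, and the gripper is clear of everything.

```bash
python3 -c "
from workcell import ctrl
print(ctrl.finish_job())"
```

```text
the job is handed in; nothing more can be done
None
```

The yellow tag is hanging by its loop on the red hook, and I handed the job in at about 13.5 s. No verdict was reported.

I pinched the tag across its near end, tilted its loop end up 30°, and slipped it under the ledge. I then lowered the loop over the hook, swung the tag to 40° and let go.

| Last check | Measured | Required |
|---|---|---|
| Plate centre below the seat | about 112 mm | 95 to 135 mm |
| Plate centre sideways from the seat | about 4 mm | under 50 mm |
| Lean from vertical | about 6° | under 20° |
| Movement | about 2 mm over the three readings (within noise) | at rest |

- **Other tags and contact:** By eye in the last picture, green and red lie where they were; I did not measure their positions again. The gripper was open and clear, with no contact force beyond sensor noise.
- **Disagreements on the way:** The first top-camera fix of the tag was about 9 mm off the wrist camera's. The projected model of the held tag was about 5 mm off the picture. I corrected both before going on.
- **Change of plan:** I meant to swing the tag to about 50° before letting go, but the fifth joint was nearing its limit, so I released at 40°.

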